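# Lock the four lid flaps of a food box

## Robot

A 6-joint arm with a two-finger parallel gripper is mounted at the origin on the work surface; the furniture and walls round the work are solid. World frame = base frame: x ahead of the robot, y to its left, z up, the work surface at z = 0. Lengths are in m, angles in rad, forces in N, time in s.
With the tool pointing down it reaches from about 0.375 to 0.975 m from the base axis. Payload 3.8 kg.
Tool frame: the origin (TCP) lies on the centre line of the jaws, within the pads' length; the fingertips stand ahead of it and the grasp point (between the pads) lies 2 mm behind it (nose_length is the z of the fingertips in the tool frame, in m); z points along the fingers, y is the line along which they close (so a half turn about z gives the same grasp; the last joint's range is limited). The gripper opens to 88 mm and grips with 3 to 60 N. Pads are 18 mm wide; open, the fingers measure 123 mm over their backs; the gripper's body (75 mm by 187 mm) begins 45 mm behind the grasp point.
Start: joints at [1.284, 0.264, 1.604, -0, 1.274, -0.037], TCP at [0.167, 0.654, 0.256] pointing down, gripper open.
Joint ranges: [-2.63, 2.63], [-0.94, 2.18], [0.31, 2.57], [-1.31, 4.45], [0, 2.66], [-2.55, 2.55]. Speed limits (rad/s): [2.57, 2.57, 3.14, 3.14, 3.14, 3.14].

## Interface

Orientations are given as [roll, pitch, yaw] about the fixed x, y, z axes, in that order (R = Rz(yaw) Ry(pitch) Rx(roll)).
In Python, from cell import * gives the robot as it stands.
- The arm moves only by the shell command python3 -m handwheel 'ROWS' [FORCE]. ROWS is JSON, a list that holds one entry, the list of rows, each a list of 7 numbers: the opening, from 0 (shut) to 1 (fully open), then the shift along the tool's x, y, z in units of 50 mm (1.0 is 50 mm), then the turn, a rotation vector about the tool's x, y, z in units of 8 degrees (1.0 is 8 degrees). In form: [[[grip, x, y, z, ax, ay, az], ...]]. A call has 1 to 20 rows; each row shifts and turns the commanded pose from where the row before left it, along the tool's axes as they then stand; what a row does not reach is not made up. A row lasts 1/8 s, in which the tool goes at most 62.5 mm and 10.7 degrees, less where a joint would pass 70% of its speed; a pose out of reach is approached as far as the arm can. A call is refused whole if a number of a shift passes 1 or a number of a turn 1, either way. A call with a gripper value outside its range is refused whole. The fingers move at their own pace and stop on an object; FORCE is the grip in N (left out, the last holds). Time passes only in rows, so rows that do not move let the fingers close. It gives the time, the measured TCP pose, the force, the opening and the grip force at its end, in the units of the state.
- sense(): the state, without advancing time (a new reading comes with each control period).
- get_image(name): name is "side" or "top"; returns the picture (420x560x3 uint8, blue, green, red); there is no depth.
- get_calibration(name): a dict with "camera_matrix" (3x3 intrinsics, pixels), "T" (4x4, takes a point from camera to world coordinates). Camera axes: x right, y up, looking along -z (the intrinsics and any distortion apply to the point x, -y, -z); pixel columns grow to the right and rows downward; lengths in m; the calibration is good to about 2 mm. A picture is of the moment at which its call begins. get_calibration takes no time and is no camera call.
- job_done(): hands the job in; it is judged then, once.
The state is a dict: "t": time; "q": joint angles; "dq": joint speeds; "joint_efforts": joint torques, N m; "position": TCP position; "tool_rot": TCP orientation; "ft_force": force on the tool from outside, world axes, zero at the start; "moment": the same for the moment, N m; "width": opening from 0.0 (shut) to 1.0 (fully open); "gripper_force": force on a finger pad.
Only numpy, scipy, OpenCV 4.12 (cv2) and the standard library are available. Lean on these libraries where they do the work, as an engineer would, in place of code of your own. Each camera call takes 0.05 s, during which the arm holds its last target. There are 200 camera calls.

## Task

The lid of the food box on the table is on, but the four stiff locking flaps round its rim still stand open, one on each side. Press every flap down and in until it is fully home against the side of the box, leaving the box standing about where it is and the other things on the table undisturbed.

Things in the scene. Friction and masses are not known exactly. Their poses are not given: they have to be found in the camera images.
- food_box: Closed food box standing loose, about 1.2 kg: white tub, grey lid seated on it. Lid 100 mm along the box's x, 130 mm along its y; rim top 72 mm, raised middle 76 mm above the table; tub walls 8 mm inside the lid's edge. Origin: centre of the underside; z up. One hinged grey locking flap on each of the lid's four sides. Looks the same turned half round.
- flap_front (a joint): Hinge angle (rad) of the flap on the box's -x side: 0 = straight out, level; negative = raised; 1.5 = stop, hanging closed, upright against the box's side. Stiff friction hinge, no spring: it stays where it is left and resists with about 0.09 N m (6 N at 15 mm from the hinge, under 4 N at 25 mm), so it must be pressed down and then in all the way to the stop.
- flap_front_press (a point): Point on the flap on the box's -x side: on its outer face (upper while open), mid width, 24 mm from the hinge; x points to the free edge, z out of that face. Flap: grey plate 62 mm wide along the lid's edge, 34 mm from hinge to free edge, 4 mm thick, in the middle of the side; hinge line 52 mm from the box's centre, 66 mm above the table.
- flap_back (a joint): Hinge angle (rad) of the flap on the box's +x side: 0 = straight out, level; negative = raised; 1.5 = stop, hanging closed, upright against the box's side. Stiff friction hinge, no spring: it stays where it is left and resists with about 0.09 N m (6 N at 15 mm from the hinge, under 4 N at 25 mm), so it must be pressed down and then in all the way to the stop.
- flap_back_press (a point): Point on the flap on the box's +x side: on its outer face (upper while open), mid width, 24 mm from the hinge; x points to the free edge, z out of that face. Flap: grey plate 62 mm wide along the lid's edge, 34 mm from hinge to free edge, 4 mm thick, in the middle of the side; hinge line 52 mm from the box's centre, 66 mm above the table.
- flap_left (a joint): Hinge angle (rad) of the flap on the box's +y side: 0 = straight out, level; negative = raised; 1.5 = stop, hanging closed, upright against the box's side. Stiff friction hinge, no spring: it stays where it is left and resists with about 0.09 N m (6 N at 15 mm from the hinge, under 4 N at 25 mm), so it must be pressed down and then in all the way to the stop.
- flap_left_press (a point): Point on the flap on the box's +y side: on its outer face (upper while open), mid width, 24 mm from the hinge; x points to the free edge, z out of that face. Flap: grey plate 50 mm wide along the lid's edge, 34 mm from hinge to free edge, 4 mm thick, in the middle of the side; hinge line 67 mm from the box's centre, 66 mm above the table.
- flap_right (a joint): Hinge angle (rad) of the flap on the box's -y side: 0 = straight out, level; negative = raised; 1.5 = stop, hanging closed, upright against the box's side. Stiff friction hinge, no spring: it stays where it is left and resists with about 0.09 N m (6 N at 15 mm from the hinge, under 4 N at 25 mm), so it must be pressed down and then in all the way to the stop.
- flap_right_press (a point): Point on the flap on the box's -y side: on its outer face (upper while open), mid width, 24 mm from the hinge; x points to the free edge, z out of that face. Flap: grey plate 50 mm wide along the lid's edge, 34 mm from hinge to free edge, 4 mm thick, in the middle of the side; hinge line 67 mm from the box's centre, 66 mm above the table.
- masking_tape: Roll of cream masking tape lying flat, 74 mm across, 22 mm high, close beside the box; a bystander. Origin: centre of its underside.
- clear_tape: Roll of brown tape lying flat, 58 mm across, 24 mm high, close beside the box; a bystander. Origin: centre of its underside.
- small_dish: Small white oblong dish, 112 x 128 x 38 mm, on the right of the table; a bystander. Origin: centre of its underside.
- bowl_counter: Round white bowl, 150 mm across, 68 mm high, on the left of the table; a bystander. Origin: centre of its underside.

How it is judged:
At the end, for the whole second after the job is handed in: All four flaps are pressed home (each hinge angle above 1.3 of 1.5 rad); the box stands level (within 0.05 rad) and at rest, within 60 mm of where it started; the two tape rolls, the small dish and the round bowl are each within 40 mm of where they started (value of joint each of flap_front, flap_back, flap_left, flap_right above 1.3 rad and angle between food_box's own z axis and vertical below 0.05 rad and distance of food_box from where it was at the start of the episode below 0.06 m and linear speed of food_box below 0.01 m/s and distance of each of masking_tape, clear_tape, small_dish, bowl_counter from where it was at the start of the episode below 0.04 m); the robot touches nothing.
It fails at once if the box is tipped by more than 0.25 rad (angle between food_box's own z axis and vertical above 0.25 rad).
It fails at once if a tape roll, the dish or the bowl is knocked more than 60 mm away (distance of any of masking_tape, clear_tape, small_dish, bowl_counter from where it was at the start of the episode above 0.06 m).
It also fails if it takes over 61 s, if anything falls off the work surface, if the arm or the gripper's body presses on something with over 40 N, if the wrist force passes 120 N, or if a joint passes its speed limit or range.

## Working session

There is one attempt and no reset: what is moved stays moved. The work goes in short steps, Python scripts to look and compute and a shell command to move; the robot and the scene stay as the last step left them, time stands still between calls to the robot, and variables do not carry over. Pictures are saved under pics/ and viewed, at most 10 in all, crops included, and the job is handed in when it is done.

```bash
mkdir -p pics; ls; python3 - <<'E'
from cell import *
import cv2
for n in("side","top"):
    im=get_image(n); cv2.imwrite(f"pics/{n}0.png",im); c=get_calibration(n); print(n,c)
s=sense(); print(s)
try: print(nose_length)
except Exception as e: print(e)
E
```

```text
pics
side {'camera_matrix': array([[476.63086666,   0.        , 281.98363529],
       [  0.        , 476.63086666, 207.75796081],
       [  0.        ,   0.        ,   1.        ]]), 'T': array([[ 0.91974634,  0.17830264, -0.3496782 ,  0.04195585],
       [-0.39231809,  0.44568694, -0.80464258, -0.7195084 ],
       [ 0.01237711,  0.87725214,  0.47987028,  0.67011521],
       [ 0.        ,  0.        ,  0.        ,  1.        ]])}
top {'camera_matrix': array([[388.78294552,   0.        , 280.359206  ],
       [  0.        , 388.78294552, 208.87826507],
       [  0.        ,   0.        ,   1.        ]]), 'T': array([[ 0.02399457,  0.99470367, -0.09994431,  0.33894698],
       [-0.99962085,  0.02252155, -0.01584087,  0.23334275],
       [-0.01350608,  0.10028651,  0.99486693,  1.09505626],
       [ 0.        ,  0.        ,  0.        ,  1.        ]])}
{'t': 0.1, 'q': array([ 1.28408455e+00,  2.64683934e-01,  1.60522581e+00, -2.55858712e-05,
        1.27370724e+00, -3.69278996e-02]), 'dq': array([ 1.10857163e-03, -3.36177984e-03, -2.67099066e-03, -2.32492830e-03,
        2.52847108e-05, -1.28866678e-03]), 'joint_efforts': array([-6.50532875e-04, -5.03613389e+01, -3.58076656e+01,  7.31408014e-02,
        2.31831620e-02, -6.63856349e-05]), 'position': array([0.16671242, 0.65346285, 0.25451463]), 'tool_rot': array([-3.13956880e+00, -5.03040550e-05,  2.89181624e+00]), 'ft_force': array([ 0.92224392, -0.09614887,  0.97127037]), 'moment': array([ 0.03142587, -0.02148502,  0.04270077]), 'gripper_force': 0.0, 'width': 0.9980661457364568}
0.017
```

View pics/top0.png

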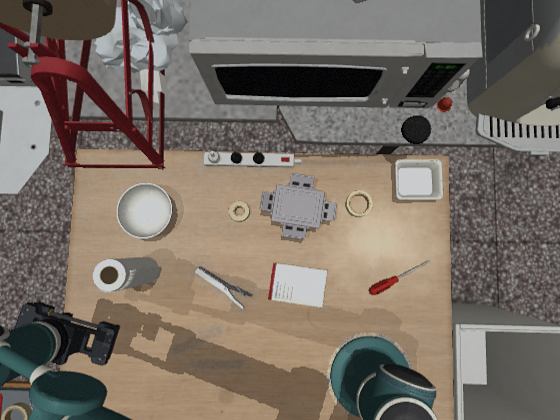

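View pics/side0.png

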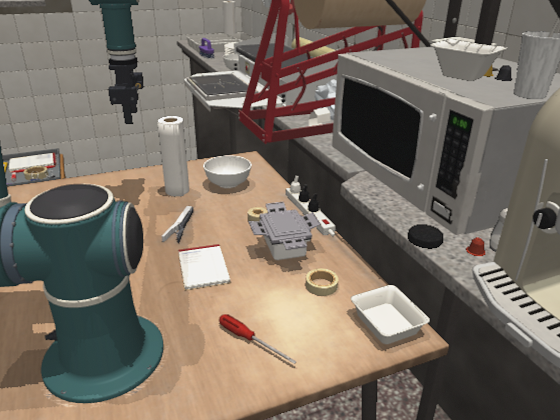

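The top view shows the box at about (298,207), its four flaps out, with tape rolls at (238,211) and (358,203). The side view puts it at about (285,235). Next I'll measure it.

```bash
cat > h.py <<'E'
from cell import *
import cv2, numpy as np
def ray(n,uv):
    c=get_calibration(n);K=c["camera_matrix"];T=c["T"]
    p=np.linalg.solve(K,[uv[0],uv[1],1.]);d=T[:3,:3]@[p[0],-p[1],-p[2]]
    return T[:3,3],d/np.linalg.norm(d)
def onz(n,uv,z):
    o,d=ray(n,uv);return o+d*(z-o[2])/d[2]
def tri(a,b):
    o1,d1=ray("top",a);o2,d2=ray("side",b)
    A=np.c_[d1,-d2];t=np.linalg.lstsq(A,o2-o1,rcond=None)[0]
    p,q=o1+t[0]*d1,o2+t[1]*d2;return (p+q)/2,np.linalg.norm(p-q)
def crop(n,x0,y0,w,h,s,name):
    im=get_image(n)[y0:y0+h,x0:x0+w];cv2.imwrite(name,cv2.resize(im,None,fx=s,fy=s,interpolation=cv2.INTER_CUBIC))
E
python3 - <<'E'
from h import *
a=cv2.imread("pics/top0.png")[165:250,225:380];b=cv2.imread("pics/side0.png")[185:300,235:350]
a=cv2.resize(a,(775,425),interpolation=cv2.INTER_CUBIC);b=cv2.resize(b,(575,575),interpolation=cv2.INTER_CUBIC)
cv2.imwrite("pics/tc.png",a);cv2.imwrite("pics/sc.png",b)
im=cv2.imread("pics/top0.png").astype(int)
sat=im.max(2)-im.min(2); print(im[207,298],im[207,270],im[190,330])
m=((sat<28)&(im.mean(2)>70)).astype(np.uint8)*255; m[:168]=0;m[245:]=0;m[:,:250]=0;m[:,346:]=0
m2=cv2.morphologyEx(m,cv2.MORPH_OPEN,np.ones((29,29)))
for z,mm in((.072,m2),(.07,m)):
    c=max(cv2.findContours(mm,0,1)[0],key=cv2.contourArea)
    P=np.array([onz("top",p[0],z)[:2] for p in c],np.float32)*1000
    print(cv2.minAreaRect(P),cv2.boundingRect(c))
for lab,z,u in(("mask",.022,(358,203)),("brown",.024,(238,211)),("bowl",.068,(145,211)),("dish",.038,(418,180))):print(lab,onz("top",u,z))
E
```

```text
[156 154 156] [50 47 48] [128 152 174]
((450.6902770996094, 203.12066650390625), (106.46614837646484, 132.7036590576172), 1.2507483959197998) (273, 186, 51, 41)
((451.7413330078125, 204.08700561523438), (176.74591064453125, 166.4816436767578), 40.33605194091797) (260, 173, 77, 67)
mask [0.46798297 0.03571483 0.022     ]
brown [0.43797858 0.36764199 0.024     ]
bowl [0.42826969 0.61043418 0.068     ]
dish [ 0.53318928 -0.12502742  0.038     ]
```

View pics/tc.png

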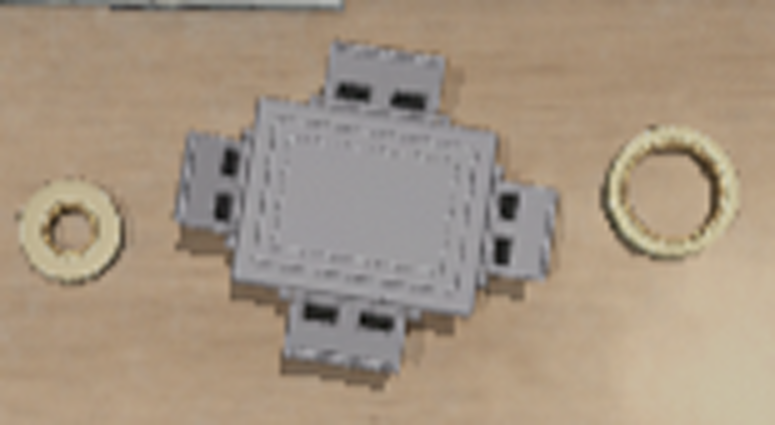

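View pics/sc.png

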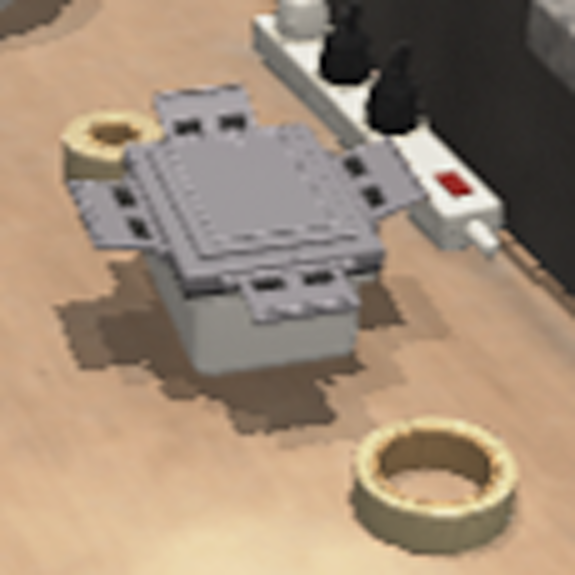

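Both crops show the four flaps nearly level. In the top crop the lid corners are at about (260,98), (497,130), (470,313) and (235,277). In the side crop the same corners are at about (310,125), (383,252), (187,280) and (128,150). I'll triangulate from these.

```bash
cat > p.py <<'E'
from h import *
t=[(260,98),(497,130),(470,311),(235,277)];s=[(310,125),(383,250),(187,278),(128,150)]
T=[(225+a/5-.4,165+b/5-.4) for a,b in t];S=[(235+a/5-.4,185+b/5-.4) for a,b in s]
for a,b in zip(T,S):
    p,e=tri(a,b);print(p.round(4),round(e,4))
P=np.array([onz("top",a,.072)[:2] for a in T]);Q=np.array([onz("side",a,.072)[:2] for a in S])
for X in(P,Q):
    c=X.mean(0);yv=(X[0]+X[3]-X[1]-X[2])/2;xv=(X[0]+X[1]-X[2]-X[3])/2
    print(c,np.linalg.norm(xv),np.linalg.norm(yv),np.arctan2(-yv[0],yv[1]),np.arctan2(xv[1],xv[0]))
# flap free-edge mids (top, side)
for n,a,b in(("back",(388,48),(402,165)),("front",(343,355),(88,212)),("left",(183,178),(204,92)),("right",(550,232),(305,308))):
    p,e=tri((225+a[0]/5-.4,165+a[1]/5-.4),(235+b[0]/5-.4,185+b[1]/5-.4));print(n,p,e)
E
python3 p.py
```

```text
[0.5085 0.2609 0.0716] 0.0019
[0.4917 0.1355 0.0718] 0.0029
[0.3958 0.1482 0.0714] 0.0018
[0.4121 0.2719 0.0713] 0.0008
[0.45224094 0.20405972] 0.09684167260949358 0.12600053732648175 -0.11733515301608757 -0.122951672624146
[0.45148532 0.20342844] 0.09697078476692073 0.1252286755145531 -0.1463200494835558 -0.11639492149061843
back [0.53234665 0.1948086  0.07836455] 0.005053474386160471
front [0.37105479 0.21456657 0.07572327] 0.0017127239200433945
left [0.46420065 0.29991508 0.08043161] 0.003215779825312606
right [0.43806533 0.10669807 0.0697394 ] 0.0031736533092619713
```

```bash
python3 -m handwheel '[[[0,0,0,0,0,0,-0.9],[0,0,-0.8,0,0,0,0],[0,0,-0.8,0,0,0,0],[0,0,-0.8,0,0,0,0],[0,0,-0.8,0,0,0,0],[0,0,-0.8,0,0,0,0],[0,0,-0.8,0,0,0,0],[0,-0.76,-0.49,0,0,0,0],[0,-0.76,-0.49,0,0,0,0],[0,-0.76,-0.49,0,0,0,0],[0,-0.76,-0.49,0,0,0,0],[0,-0.76,-0.49,0,0,0,0],[0,-0.76,-0.49,0,0,0,0],[0,-0.76,-0.49,0,0,0,0],[0,0,0,0,0,0,0]]]'
cat > w.py <<'E'
# where the tool stands in the box frame (mm), given box centre/yaw
from h import *
C=np.array([.452,.204]);Y=-.125
s=sense();p=s["position"];d=(p[:2]-C)*1000
print("t",round(s["t"],2),"box xy",[round(d@[np.cos(Y),np.sin(Y)],1),round(d@[-np.sin(Y),np.cos(Y)],1)],"tip z",round(p[2]*1000-17,1),"yaw",s["tool_rot"].round(3),"F",s["ft_force"].round(1))
E
python3 w.py
```

```text
t: 1.98
position: [0.3813, 0.211, 0.2554]
tool_rot: [-3.141, -0.0, 3.013]
ft_force: [0.2, -0.8, 0.3]
width: 0.005
gripper_force: 0.0
t 1.98 box xy [np.float64(-71.0), np.float64(-1.9)] tip z 238.4 yaw [-3.141 -0.     3.013] F [ 0.2 -0.8  0.3]
```

```bash
python3 -m handwheel '[[[0,0.04,0.04,0.8,0,0,0],[0,0,0,0.8,0,0,0],[0,0,0,0.8,0,0,0],[0,0,0,0.5,0,0,0],[0,0,0,0.15,0,0,0],[0,0,0,0.15,0,0,0],[0,0,0,0.15,0,0,0],[0,0,0,0.15,0,0,0],[0,0,0,0,0,0,0]]]'; python3 w.py
```

```text
t: 3.1
position: [0.3787, 0.2156, 0.0813]
tool_rot: [3.14, 0.001, 3.017]
ft_force: [-0.7, 0.2, 2.2]
width: 0.002
gripper_force: 1.2
t 3.1 box xy [np.float64(-74.1), np.float64(2.4)] tip z 64.3 yaw [3.140e+00 1.000e-03 3.017e+00] F [-0.7  0.2  2.2]
```

```bash
python3 -m handwheel '[[[0,0,0,0.15,0,0,0],[0,0,0,0.15,0,0,0],[0,0,0,0.15,0,0,0],[0,0,0,0.1,0,0,0],[0,0,0,0.05,0,0,0],[0,0,0,0,0,0,0]]]'; python3 w.py; python3 - <<'E'
from h import *
crop("side",215,175,150,130,5,"pics/s1.png")
E
```

```text
t: 3.85
position: [0.3776, 0.2148, 0.0502]
tool_rot: [-3.141, -0.001, 3.017]
ft_force: [-2.7, 0.1, 0.1]
width: 0.003
gripper_force: 0.9
t 3.85 box xy [np.float64(-75.1), np.float64(1.4)] tip z 33.2 yaw [-3.141e+00 -1.000e-03  3.017e+00] F [-2.7  0.1  0.1]
```

View pics/s1.png

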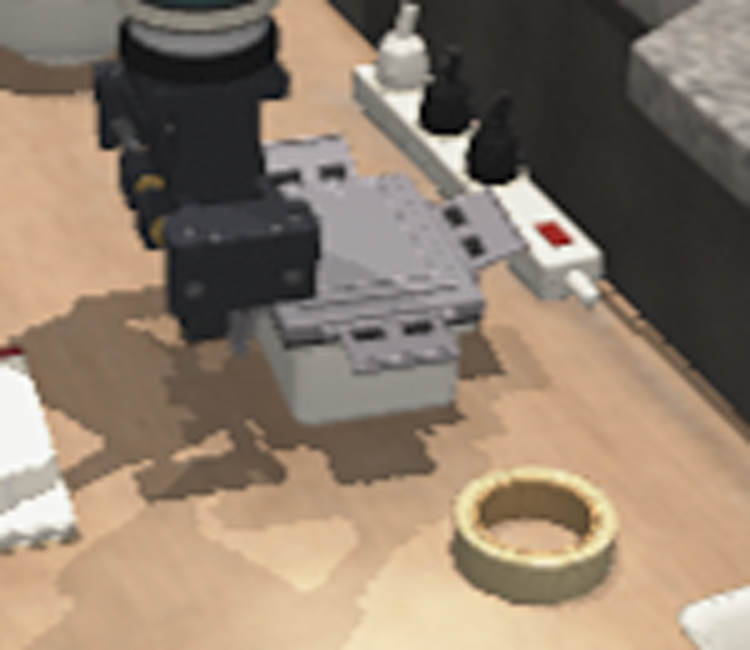

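The picture shows the front flap folded down behind the finger at about (240,330), with the box unmoved. Now I'll press it in.

```bash
python3 -m handwheel '[[[0,0,0,0.1,0,0,0],[0,-0.06,0,0,0,0,0],[0,-0.06,0,0,0,0,0],[0,-0.06,0,0,0,0,0],[0,-0.06,0,0,0,0,0],[0,0,0,0,0,0,0]]]'; python3 w.py
```

```text
t: 4.65
position: [0.3889, 0.2129, 0.0451]
tool_rot: [-3.14, -0.003, 3.017]
ft_force: [-5.8, 0.4, -1.2]
width: 0.005
gripper_force: 2.7
t 4.65 box xy [np.float64(-63.7), np.float64(1.0)] tip z 28.1 yaw [-3.140e+00 -3.000e-03  3.017e+00] F [-5.8  0.4 -1.2]
```

```bash
python3 -m handwheel '[[[0,-0.04,0,0,0,0,0],[0,-0.04,0,0,0,0,0],[0,0,0,0,0,0,0]]]'; python3 w.py;  python3 - <<'E'
from h import *
crop("top",225,155,155,95,5,"pics/t1.png")
E
```

```text
t: 5.03
position: [0.3927, 0.2124, 0.0451]
tool_rot: [-3.14, -0.003, 3.017]
ft_force: [-6.5, 0.7, -0.9]
width: 0.004
gripper_force: 2.9
t 5.03 box xy [np.float64(-59.9), np.float64(1.0)] tip z 28.1 yaw [-3.140e+00 -3.000e-03  3.017e+00] F [-6.5  0.7 -0.9]
```

View pics/t1.png

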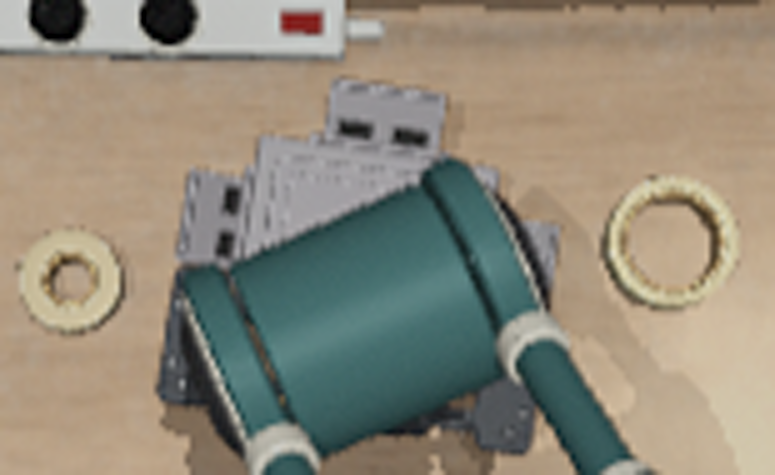

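The top crop shows the box slid about 4 mm toward +x, because the back flap's top edge has moved up. That means the front flap is at its stop. Next is the back flap.

```bash
python3 -m handwheel '[[[0,0.3,0,0,0,0,0],[0,0,0,-0.8,0,0,0],[0,0,0,-0.8,0,0,0],[0,-0.8,0,0,0,0,0],[0,-0.8,0,0,0,0,0],[0,-0.8,0,0,0,0,0],[0,-0.7,0,0,0,0,0],[0,0,0,0,0,0,0]]]'; python3 w.py;  python3 - <<'E'
from h import *
crop("side",215,175,150,130,5,"pics/s2.png")
E
```

```text
t: 6.08
position: [0.5361, 0.1957, 0.127]
tool_rot: [3.14, 0.004, 3.016]
ft_force: [-0.6, 0.7, 0.4]
width: 0.006
gripper_force: 0.0
t 6.08 box xy [np.float64(84.5), np.float64(2.3)] tip z 110.0 yaw [3.14  0.004 3.016] F [-0.6  0.7  0.4]
```

View pics/s2.png

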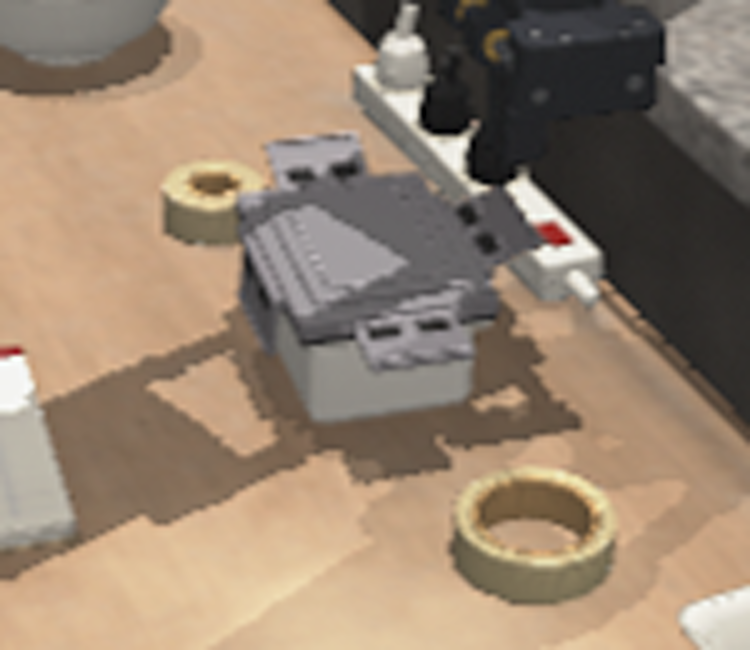

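The front flap hangs closed against the box, edge-on at (258,290). The finger is above the back flap.

```bash
python3 -m handwheel '[[[0,0.1,0,0.4,0,0,0],[0,0,0,0.2,0,0,0],[0,0,0,0.15,0,0,0],[0,0,0,0.15,0,0,0],[0,0,0,0.15,0,0,0],[0,0,0,0.15,0,0,0],[0,0,0,0.15,0,0,0],[0,0,0,0.15,0,0,0],[0,0,0,0.1,0,0,0],[0,0,0,0.05,0,0,0],[0,0,0,0,0,0,0]]]'; python3 w.py
```

```text
t: 7.5
position: [0.5275, 0.1962, 0.0425]
tool_rot: [-3.141, -0.001, 3.017]
ft_force: [2.4, 0.6, -2.5]
width: 0.005
gripper_force: 1.3
t 7.5 box xy [np.float64(75.9), np.float64(1.7)] tip z 25.5 yaw [-3.141e+00 -1.000e-03  3.017e+00] F [ 2.4  0.6 -2.5]
```

```bash
python3 -m handwheel '[[[0,0.06,0,0,0,0,0],[0,0.06,0,0,0,0,0],[0,0.06,0,0,0,0,0],[0,0.06,0,0,0,0,0],[0,0,0,0,0,0,0]]]'; python3 w.py
```

```text
t: 8.12
position: [0.5164, 0.1978, 0.0433]
tool_rot: [3.141, 0.001, 3.018]
ft_force: [5.4, -0.8, -3.0]
width: 0.004
gripper_force: 2.5
t 8.12 box xy [np.float64(64.7), np.float64(1.9)] tip z 26.3 yaw [3.141e+00 1.000e-03 3.018e+00] F [ 5.4 -0.8 -3. ]
```

```bash
python3 -m handwheel '[[[0,0.06,0,0,0,0,0],[0,0,0,0,0,0,0],[0,-0.3,0,0,0,0,0],[0,0,0,-0.8,0,0,0],[0,0,0,-0.8,0,0,0],[0,0.5,0.57,0,0,0,0],[0,0.5,0.57,0,0,0,0],[0,0.5,0.57,0,0,0,0]]]'; python3 -m handwheel '[[[0,0,0,0,0,0,1],[0,0,0,0,0,0,1],[0,0,0,0,0,0,1],[0,0,0,0,0,0,1],[0,0,0,0,0,0,1],[0,0,0,0,0,0,1],[0,0,0,0,0,0,1],[0,0,0,0,0,0,1],[0,0,0,0,0,0,1],[0,0,0,0,0,0,1],[0,0,0,0,0,0,1],[0,0,0,0,0,0,0.25],[0,0,0,0,0,0,0]]]';python3 w.py;  python3 - <<'E'
from h import *
crop("side",215,175,150,130,5,"pics/s3.png")
E
```

```text
t: 9.12
position: [0.4632, 0.291, 0.1232]
tool_rot: [-3.141, -0.002, 3.017]
ft_force: [-0.1, -0.1, -0.2]
width: 0.006
gripper_force: 0.0
t: 10.75
position: [0.464, 0.2903, 0.123]
tool_rot: [-3.141, 0.001, 1.448]
ft_force: [-0.7, 0.3, -0.5]
width: 0.01
gripper_force: 0.0
t 10.75 box xy [np.float64(1.1), np.float64(87.1)] tip z 106.0 yaw [-3.141e+00  1.000e-03  1.448e+00] F [-0.7  0.3 -0.5]
```

View pics/s3.png

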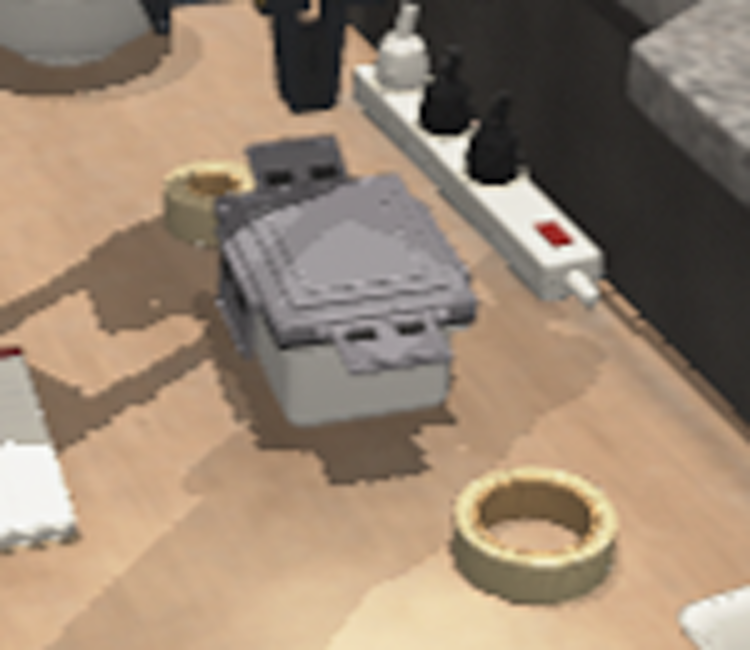

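The box is back near its start, both x-side flaps are closed, and the tape rolls haven't moved. Now the left flap.

```bash
python3 -m handwheel '[[[0,0,-0.05,0.4,0,0,0],[0,0,0,0.15,0,0,0],[0,0,0,0.15,0,0,0],[0,0,0,0.15,0,0,0],[0,0,0,0.15,0,0,0],[0,0,0,0.15,0,0,0],[0,0,0,0.15,0,0,0],[0,0,0,0.15,0,0,0],[0,0,0,0.1,0,0,0],[0,0,0,0,0,0,0],[0,-0.06,0,0,0,0,0],[0,-0.06,0,0,0,0,0],[0,-0.06,0,0,0,0,0],[0,0,0,0,0,0,0]]]'; python3 w.py
```

```text
t: 12.55
position: [0.46, 0.2815, 0.0455]
tool_rot: [-3.141, 0.0, 1.446]
ft_force: [0.5, 2.7, -2.9]
width: 0.002
gripper_force: 1.7
t 12.55 box xy [np.float64(-1.7), np.float64(77.9)] tip z 28.5 yaw [-3.141  0.     1.446] F [ 0.5  2.7 -2.9]
```

```bash
python3 -m handwheel '[[[0,-0.06,0,0,0,0,0],[0,-0.04,0,0,0,0,0],[0,-0.04,0,0,0,0,0],[0,0,0,0,0,0,0]]]'; python3 w.py
```

```text
t: 13.05
position: [0.4595, 0.2749, 0.0456]
tool_rot: [-3.141, -0.0, 1.446]
ft_force: [1.2, 4.5, -3.4]
width: 0.003
gripper_force: 2.2
t 13.05 box xy [np.float64(-1.4), np.float64(71.3)] tip z 28.6 yaw [-3.141 -0.     1.446] F [ 1.2  4.5 -3.4]
```

```bash
python3 -m handwheel '[[[0,0.3,0,0,0,0,0],[0,0,0,-0.8,0,0,0],[0,0,0,-0.8,0,0,0],[0,-0.8,0,0,0,0,0],[0,-0.8,0,0,0,0,0],[0,-0.8,0,0,0,0,0],[0,-0.8,0,0,0,0,0],[0,-0.4,0,0,0,0,0],[0,0,0,0,0,0,0]]]'; python3 w.py;  python3 - <<'E'
from h import *
a=get_image("top")[155:250,225:380];b=get_image("side")[175:305,215:365]
a=cv2.resize(a,(620,380),interpolation=2)[:,100:500];b=cv2.resize(b,None,fx=2.66,fy=2.66,interpolation=2)
h=380;b=b[:345];b=cv2.copyMakeBorder(b,0,h-b.shape[0],0,0,0)
o=np.hstack([a,b]);print(o.shape);cv2.imwrite("pics/m4.png",o)
E
```

```text
t: 14.18
position: [0.439, 0.1102, 0.1258]
tool_rot: [-3.141, 0.001, 1.445]
ft_force: [0.0, 0.2, 0.6]
width: 0.004
gripper_force: 0.0
t 14.18 box xy [np.float64(-1.2), np.float64(-94.7)] tip z 108.8 yaw [-3.141e+00  1.000e-03  1.445e+00] F [0.  0.2 0.6]
(380, 799, 3)
```

View pics/m4.png

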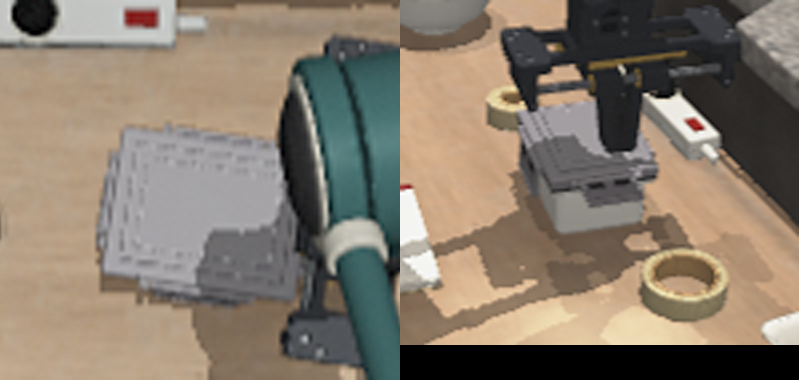

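The front, back and left flaps are closed, with only their hinge knuckles showing past the lid in the top view. The right flap is last, and the tool is above it.

```bash
python3 -m handwheel '[[[0,0,0,0.4,0,0,0],[0,0,0,0.2,0,0,0],[0,0,0,0.15,0,0,0],[0,0,0,0.15,0,0,0],[0,0,0,0.15,0,0,0],[0,0,0,0.15,0,0,0],[0,0,0,0.15,0,0,0],[0,0,0,0.15,0,0,0],[0,0,0,0.1,0,0,0],[0,0,0,0,0,0,0],[0,0.06,0,0,0,0,0],[0,0.06,0,0,0,0,0],[0,0.06,0,0,0,0,0],[0,0.06,0,0,0,0,0],[0,0,0,0,0,0,0]]]'; python3 w.py
```

```text
t: 16.15
position: [0.4396, 0.1227, 0.045]
tool_rot: [-3.139, 0.001, 1.447]
ft_force: [-0.8, -4.0, -2.9]
width: 0.006
gripper_force: 2.2
t 16.15 box xy [np.float64(-2.2), np.float64(-82.2)] tip z 28.0 yaw [-3.139e+00  1.000e-03  1.447e+00] F [-0.8 -4.  -2.9]
```

Push 8 mm further, then back off, lift and move well clear to look.

```bash
python3 -m handwheel '[[[0,0.06,0,0,0,0,0],[0,0.06,0,0,0,0,0],[0,0.04,0,0,0,0,0],[0,0,0,0,0,0,0]]]'; python3 w.py; python3 -m handwheel '[[[0,-0.3,0,0,0,0,0],[0,0,0,-0.8,0,0,0],[0,0,0,-0.8,0,0,0],[0,0,0,-0.8,0,0,0],[0,0,0,-0.8,0,0,0],[0,-0.8,0,0,0,0,0],[0,-0.8,0,0,0,0,0],[0,-0.8,0,0,0,0,0],[0,-0.8,0,0,0,0,0],[0,-0.8,0,0,0,0,0],[0,0,0,0,0,0,0]]]';  python3 - <<'E'
from h import *
A=get_image("top");B=get_image("side")
cv2.imwrite("pics/topE.png",A)
a=cv2.resize(A[165:250,260:340],None,fx=5,fy=5,interpolation=2);b=cv2.resize(B[195:280,240:320],None,fx=5,fy=5,interpolation=2)
cv2.imwrite("pics/m5.png",np.hstack([a,b]))
E
```

```text
t: 16.65
position: [0.4409, 0.1308, 0.0452]
tool_rot: [-3.14, 0.001, 1.447]
ft_force: [-0.1, -3.6, -3.4]
width: 0.004
gripper_force: 2.2
t 16.65 box xy [np.float64(-1.9), np.float64(-74.1)] tip z 28.2 yaw [-3.140e+00  1.000e-03  1.447e+00] F [-0.1 -3.6 -3.4]
t: 18.02
position: [0.4154, -0.0845, 0.2066]
tool_rot: [3.139, -0.0, 1.442]
ft_force: [0.4, 1.0, -1.1]
width: 0.006
gripper_force: 0.0
```

View pics/m5.png

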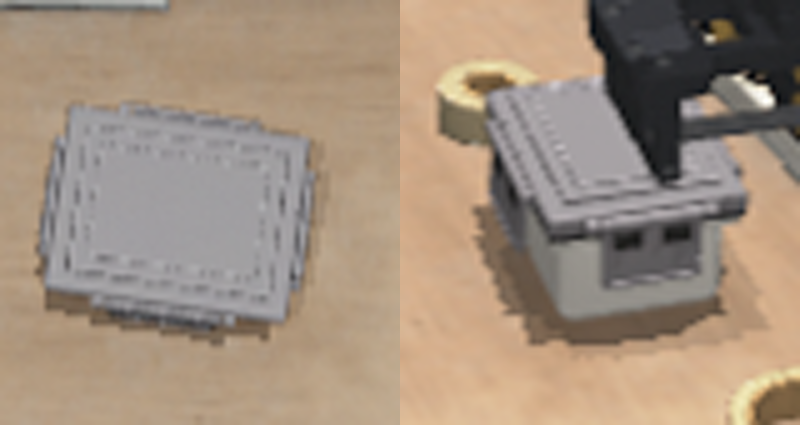

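The final picture shows all four flaps hanging closed, and the box level about 8 mm from its start. On every side the box slid under the last push, so each hinge was at its stop. I'm handing it in.

```bash
python3 -c "
from cell import *
print(job_done())"
```

```text
the job is handed in; nothing more can be done
None
```

All four flaps look fully closed in the last pictures, the box stands level about 8 mm from where it started with the tape rolls apparently unmoved, and the job was handed in at about 18 s; no verdict was returned.

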